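# Weigh out stand ballast on a platform scale

## Robot

A 7-joint arm with a two-finger parallel gripper is mounted at the origin on the work surface. World frame = base frame: x ahead of the robot, y to its left, z up, the work surface at z = 0. Lengths are in mm, angles in rad, forces in N, time in s.
With the tool pointing down it reaches from about 400 to 875 mm from the base axis. Payload 4.4 kg.
Tool frame: the origin (TCP) lies at the very end of the fingers, on their centre line; the grasp point (between the pads) lies 19 mm behind it (ctrl.grip_depth is the distance from the TCP to the grasp point, in mm); z points along the fingers, x is the direction in which the jaws open and shut, and the axes are right-handed (so a half turn about z gives the same grasp; the last joint's range is limited). The gripper opens to 85 mm and grips with 20 to 120 N. Pads are 22 mm wide; open, the fingers measure 114 mm over their backs; the gripper's body (76 mm by 85 mm) begins 54 mm behind the grasp point. The pads swing forward as they close: fully open they stand 13 mm farther back than shut.
Start: joints at [1.247, 0.628, 0.038, 1.517, -0.027, 0.996, -0.02], TCP at [165.747, -628.527, 231.313] pointing down, gripper open.
Joint ranges: [-3.06, 3.06], [-0.37, 2.12], [-1.25, 1.32], [0.18, 2.47], [-1.1, 4.24], [0.23, 1.98], [-2.94, 2.94]. Speed limits (rad/s): [2.57, 2.57, 3.14, 3.14, 3.14, 3.14, 3.14].

## Interface

Orientations are given as [roll, pitch, yaw] about the fixed x, y, z axes, in that order (R = Rz(yaw) Ry(pitch) Rx(roll)).
In Python, from cell import ctrl gives the robot as it stands.
- The arm moves only by the shell command python3 -m creep 'ROWS'. ROWS is JSON, a list of rows, each an object with "hand": the opening, from 0 (shut) to 1 (fully open); "travel": the shift along the tool's x, y, z in cm, a list of three; "angular": the turn, a rotation vector about the tool's x, y, z in degrees, a list of three. In form: [{"hand": hand, "travel": [tx, ty, tz], "angular": [rx, ry, rz]}, ...]. A call has 1 to 20 rows; each row is the pose to reach, as a shift and turn from the pose measured when the call began, along the tool's axes at that moment; what a row does not reach only later rows make up. A row lasts 1/10 s, in which the tool goes at most 50 mm and 8.59 degrees, less where a joint would pass 70% of its speed; a pose out of reach is approached as far as the arm can. A call with a gripper value outside its range is refused whole. The fingers move at their own pace and stop on an object; the grip force is fixed at half the most. Time passes only in rows, so rows that repeat a pose let the fingers close. It gives the time, the measured TCP pose, the force and the opening at its end, in the units of the state.
- ctrl.read_state(): the state, without advancing time (a new reading comes with each control period).
- ctrl.get_image(name): name is "scene" or "top" or "wrist"; returns a dict with "frame" (384x512x3 uint8, red, green, blue), "fx", "fy", "cx", "cy" (pixels), "origin" and "orientation" of the camera in the world. Camera axes: x right, y down, z forward; pixel columns grow to the right and rows downward; lengths in mm; the calibration is good to about 2 mm. A picture is of the moment at which its call begins. There is no depth.
- ctrl.finish_job(): hands the job in, once; it reports no verdict.
Trained networks look in the newest picture that a camera, given by its name, has taken for a name from the list of things; names that differ only in an ending like _2 or _b are one class to them, and where a whole thing is asked for, a point or a joint stands for the part that bears it (a point fixed in the world has none). Each returns a list of dicts, best first, with "confidence" (0 to 1); they miss things now and then, are a little off and sometimes report something else, mostly with a low value. They report only what shows in the picture. A call takes as long as a camera call. They do not tell look-alikes from the thing itself.
- ctrl.regions_of(camera, thing): "region" (384x512 bool, what is visible of it).
- ctrl.spot_point(camera, thing): "at" ([x, y, z] in mm, in world coordinates, good to about 4 mm: a listed point, or the origin of a listed thing).
The state is a dict: "clock": time; "qpos": joint angles; "qd": joint speeds; "tau": joint torques, N m; "eef_pos": TCP position; "tool_rot": TCP orientation; "force": force on the tool from outside, world axes, zero at the start; "torque": the same for the moment, N m; "width": finger opening in mm.
Only numpy, scipy, OpenCV 4.12 (cv2) and the standard library are available. Lean on these libraries where they do the work, as an engineer would, in place of code of your own. Each camera call takes 0.05 s, during which the arm holds its last target. There are 200 camera calls.

## Task

Slide the scale's transport lock all the way to its unlocked end stop, away from you, then set the steel ballast weights upright on the tray one at a time until the dial pointer stands between the two cheeks of the target window. Stand every weight left over upright on the grey mat, and leave the lock open, the target window as preset and the drives, hub, adapter and screwdriver where they are.

Things in the scene. Friction and masses are not known exactly. Their poses are not given: they have to be found in the camera images.
- lock (a joint): transport lock of the platform scale: slide joint of its black grip, metres. 0 = fully locked (nearest the robot); it grows as the grip is slid along the scale's own +x (away from the robot) to the end stop at 0.060 = unlocked. Starts between 0 and 0.010. About 2 N of friction; it stays where it is left. While locked a bolt holds the tray up.
- lock_top (a point): centre of the top face of the black lock grip, an upright block 16 mm (x, along the slide) x 26 mm (y) x 43 mm high, standing on an aluminium track whose end stops rise 5 mm above the grip's foot, on the right-hand (-y) side of the scale, beside the tray. 16 mm is the way to pinch it from above (fingers before and behind, in line with the slide); the tray's edge is 40 mm to its left. Its axes are those of the scale: x away from the robot along the slide, z up.
- tray_mid (a point): middle of the flat upper face of the scale's square aluminium tray, 184 mm (x) x 174 mm (y) inside, with a rim rising 5 mm; axes are the scale's, z up. The empty tray lies 72 mm above the work surface and sinks about 4 mm for each average weight set on it (spring 540 N/m, 26 mm at most), staying level. A lug stands out of its right-hand edge over the lock.
- pointer (a joint): reading of the scale: angle (rad) of the black pointer on the round, white, upward-facing dial on the left of the tray (its centre 50 mm along the scale's +x and 195 mm along its +y from the tray's middle; dial face 42 mm above the work surface). 0 with the tray empty, growing clockwise seen from above with the load: 1 rad for each 10 mm that the tray sinks, about 0.40 rad for an average weight (0.34 to 0.48).
- target (a joint): angle (rad) of the middle of the target window on the same dial, same zero and direction as the pointer. The window is a dark steel clip at the dial's edge with two upright cheeks 0.28 rad either side of its middle; it is preset (0.95 to 1.88) and stays as it is. The reading is right when the pointer lies between the cheeks: pointer minus target between -0.28 and +0.28.
- pointer_tip (a point): tip of the pointer, 62 mm from the dial's centre; its x axis points outward along the pointer.
- target_mid (a point): middle of the target window, 77 mm from the dial's centre; its x axis points outward from the dial's centre.
- mat_top (a point): middle of the upper face of the grey silicone mat, 200 mm (x) x 180 mm (y), 3 mm thick, lying fixed on the work surface; x and y along its edges, z up.
- weight0_mid (a point): one of up to seven alike steel ballast weights (some may be absent): a flat foot 70 mm (x) x 46 mm (y) x 12 mm high with a grip rib 56 mm (x) x 16 mm (y) rising from it to 38 mm above the underside. About 0.22 kg, each a little different (0.19 to 0.26). The point is at its centre, half-way up (19 mm above the underside); x along the rib, z up. Pinch the rib across its 16 mm (y).
- weight1_mid (a point): one of up to seven alike steel ballast weights (some may be absent): a flat foot 70 mm (x) x 46 mm (y) x 12 mm high with a grip rib 56 mm (x) x 16 mm (y) rising from it to 38 mm above the underside. About 0.22 kg, each a little different (0.19 to 0.26). The point is at its centre, half-way up (19 mm above the underside); x along the rib, z up. Pinch the rib across its 16 mm (y).
- weight2_mid (a point): one of up to seven alike steel ballast weights (some may be absent): a flat foot 70 mm (x) x 46 mm (y) x 12 mm high with a grip rib 56 mm (x) x 16 mm (y) rising from it to 38 mm above the underside. About 0.22 kg, each a little different (0.19 to 0.26). The point is at its centre, half-way up (19 mm above the underside); x along the rib, z up. Pinch the rib across its 16 mm (y).
- weight3_mid (a point): one of up to seven alike steel ballast weights (some may be absent): a flat foot 70 mm (x) x 46 mm (y) x 12 mm high with a grip rib 56 mm (x) x 16 mm (y) rising from it to 38 mm above the underside. About 0.22 kg, each a little different (0.19 to 0.26). The point is at its centre, half-way up (19 mm above the underside); x along the rib, z up. Pinch the rib across its 16 mm (y).
- weight4_mid (a point): one of up to seven alike steel ballast weights (some may be absent): a flat foot 70 mm (x) x 46 mm (y) x 12 mm high with a grip rib 56 mm (x) x 16 mm (y) rising from it to 38 mm above the underside. About 0.22 kg, each a little different (0.19 to 0.26). The point is at its centre, half-way up (19 mm above the underside); x along the rib, z up. Pinch the rib across its 16 mm (y).
- weight5_mid (a point): one of up to seven alike steel ballast weights (some may be absent): a flat foot 70 mm (x) x 46 mm (y) x 12 mm high with a grip rib 56 mm (x) x 16 mm (y) rising from it to 38 mm above the underside. About 0.22 kg, each a little different (0.19 to 0.26). The point is at its centre, half-way up (19 mm above the underside); x along the rib, z up. Pinch the rib across its 16 mm (y).
- weight6_mid (a point): one of up to seven alike steel ballast weights (some may be absent): a flat foot 70 mm (x) x 46 mm (y) x 12 mm high with a grip rib 56 mm (x) x 16 mm (y) rising from it to 38 mm above the underside. About 0.22 kg, each a little different (0.19 to 0.26). The point is at its centre, half-way up (19 mm above the underside); x along the rib, z up. Pinch the rib across its 16 mm (y).
- drive_a: silver external drive, 80 x 118 x 20 mm, loose; leave it. Origin at the centre of its underside.
- drive_b: silver external drive, 80 x 118 x 20 mm, loose; leave it. Origin at the centre of its underside.
- hub: black USB hub, 40 x 105 x 22 mm, loose; leave it. Origin at the centre of its underside.
- adapter: white power adapter, 60 x 60 x 30 mm, loose; leave it. Origin at the centre of its underside.
- screwdriver: screwdriver 170 mm long, lying loose; leave it. Origin at the centre of its underside. Its x axis runs along the tool.
Mind the look-alikes: they are no part of the job. What is shaped like the part that bears weight1_mid but pink or yellow is not meant. Leave any orange look-alike of the part that bears weight4_mid alone.

How it is judged (in metres and radians):
On the way, in this order (a step that is already met when the one before it is completed fails the run):
1. the transport lock has been slid to its unlocked end stop (value of joint lock above 0.054 m), for 0.2 s.
2. weights on the tray have brought the pointer into the target window (angle between the x axis of pointer_tip and the x axis of target_mid, either way round below 0.28 rad), for 0.5 s.
At the end, for the whole second after the job is handed in: The lock is within 6 mm of its unlocked end stop; the pointer is within 0.28 rad of the middle of the target window (between the cheeks); every weight stands upright (within 0.15 rad) either directly on the tray or directly on the grey mat, its centre within the edges (value of joint lock above 0.054 m and angle between the x axis of pointer_tip and the x axis of target_mid, either way round below 0.28 rad and ((x of weight0_mid in the frame of tray_mid between -0.092 and 0.092 m and y of weight0_mid in the frame of tray_mid between -0.087 and 0.087 m and z of weight0_mid in the frame of tray_mid between 0.012 and 0.027 m and angle between weight0_mid's own z axis and vertical below 0.15 rad) or (x of weight0_mid in the frame of mat_top between -0.1 and 0.1 m and y of weight0_mid in the frame of mat_top between -0.09 and 0.09 m and z of weight0_mid in the frame of mat_top between 0.012 and 0.027 m and angle between weight0_mid's own z axis and vertical below 0.15 rad)) and ((x of weight1_mid in the frame of tray_mid between -0.092 and 0.092 m and y of weight1_mid in the frame of tray_mid between -0.087 and 0.087 m and z of weight1_mid in the frame of tray_mid between 0.012 and 0.027 m and angle between weight1_mid's own z axis and vertical below 0.15 rad) or (x of weight1_mid in the frame of mat_top between -0.1 and 0.1 m and y of weight1_mid in the frame of mat_top between -0.09 and 0.09 m and z of weight1_mid in the frame of mat_top between 0.012 and 0.027 m and angle between weight1_mid's own z axis and vertical below 0.15 rad)) and ((x of weight2_mid in the frame of tray_mid between -0.092 and 0.092 m and y of weight2_mid in the frame of tray_mid between -0.087 and 0.087 m and z of weight2_mid in the frame of tray_mid between 0.012 and 0.027 m and angle between weight2_mid's own z axis and vertical below 0.15 rad) or (x of weight2_mid in the frame of mat_top between -0.1 and 0.1 m and y of weight2_mid in the frame of mat_top between -0.09 and 0.09 m and z of weight2_mid in the frame of mat_top between 0.012 and 0.027 m and angle between weight2_mid's own z axis and vertical below 0.15 rad)) and ((x of weight3_mid in the frame of tray_mid between -0.092 and 0.092 m and y of weight3_mid in the frame of tray_mid between -0.087 and 0.087 m and z of weight3_mid in the frame of tray_mid between 0.012 and 0.027 m and angle between weight3_mid's own z axis and vertical below 0.15 rad) or (x of weight3_mid in the frame of mat_top between -0.1 and 0.1 m and y of weight3_mid in the frame of mat_top between -0.09 and 0.09 m and z of weight3_mid in the frame of mat_top between 0.012 and 0.027 m and angle between weight3_mid's own z axis and vertical below 0.15 rad)) and ((x of weight4_mid in the frame of tray_mid between -0.092 and 0.092 m and y of weight4_mid in the frame of tray_mid between -0.087 and 0.087 m and z of weight4_mid in the frame of tray_mid between 0.012 and 0.027 m and angle between weight4_mid's own z axis and vertical below 0.15 rad) or (x of weight4_mid in the frame of mat_top between -0.1 and 0.1 m and y of weight4_mid in the frame of mat_top between -0.09 and 0.09 m and z of weight4_mid in the frame of mat_top between 0.012 and 0.027 m and angle between weight4_mid's own z axis and vertical below 0.15 rad)) and ((x of weight5_mid in the frame of tray_mid between -0.092 and 0.092 m and y of weight5_mid in the frame of tray_mid between -0.087 and 0.087 m and z of weight5_mid in the frame of tray_mid between 0.012 and 0.027 m and angle between weight5_mid's own z axis and vertical below 0.15 rad) or (x of weight5_mid in the frame of mat_top between -0.1 and 0.1 m and y of weight5_mid in the frame of mat_top between -0.09 and 0.09 m and z of weight5_mid in the frame of mat_top between 0.012 and 0.027 m and angle between weight5_mid's own z axis and vertical below 0.15 rad)) and ((x of weight6_mid in the frame of tray_mid between -0.092 and 0.092 m and y of weight6_mid in the frame of tray_mid between -0.087 and 0.087 m and z of weight6_mid in the frame of tray_mid between 0.012 and 0.027 m and angle between weight6_mid's own z axis and vertical below 0.15 rad) or (x of weight6_mid in the frame of mat_top between -0.1 and 0.1 m and y of weight6_mid in the frame of mat_top between -0.09 and 0.09 m and z of weight6_mid in the frame of mat_top between 0.012 and 0.027 m and angle between weight6_mid's own z axis and vertical below 0.15 rad))); the robot touches nothing.
It fails at once if a drive, the hub, the adapter or the screwdriver is pushed more than 40 mm from its place (distance of any of drive_a, drive_b, hub, adapter, screwdriver from where it was at the start of the episode above 0.04 m).
It fails at once if the target window is moved more than 5 mm from its preset place (distance of target_mid from where it was at the start of the episode above 0.005 m).
Of weight0, weight1, weight2, weight3, weight4, weight5, weight6 only 5 to 7 are there at a start; the rules pass over those that are not, and their reading is None.
At some moment in a run one of weight0, weight1, weight2, weight3, weight4, weight5, weight6 may be knocked a few centimetres aside while the robot is not near it.
Once in a run the grip may slacken for a moment while it holds something.
It also fails if it takes over 210 s, if anything falls off the work surface, if the arm or the gripper's body presses on something with over 40 N, if the wrist force passes 120 N, or if a joint passes its speed limit or range.

## Working session

There is one attempt and no reset: what is moved stays moved. The work goes in short steps, Python scripts to look and compute and a shell command to move; the robot and the scene stay as the last step left them, time stands still between calls to the robot, and variables do not carry over. Pictures are saved under pics/ and viewed, about 12 in all and at most 16, crops included, and the job is handed in when it is done.

```bash
ls; mkdir -p pics; cat > h.py <<'E'
import numpy as np, cv2
from scipy.spatial.transform import Rotation as R
from cell import ctrl
def img(n,f=None,crop=None,sc=1):
    d=ctrl.get_image(n)
    if f:
        a=d["frame"][...,::-1]
        if crop: a=a[crop[1]:crop[3],crop[0]:crop[2]]
        cv2.imwrite("pics/"+f,cv2.resize(a,None,fx=sc,fy=sc,interpolation=cv2.INTER_CUBIC))
    return d
def rot(d):
    o=np.array(d["orientation"],float)
    return o if o.shape==(3,3) else R.from_euler("xyz",o).as_matrix()
def proj(d,p):
    c=rot(d).T@(np.array(p,float)-d["origin"]); return np.array([d["fx"]*c[0]/c[2]+d["cx"],d["fy"]*c[1]/c[2]+d["cy"]])
def pix(d,u,v,z):
    r=rot(d)@np.array([(u-d["cx"])/d["fx"],(v-d["cy"])/d["fy"],1]); o=np.array(d["origin"],float)
    return o+r*(z-o[2])/r[2]
def to(p,yaw=None):
    """shift (cm) and turn (deg) in tool axes to reach TCP p (mm), tool down with jaw axis at yaw (deg, world)"""
    s=ctrl.read_state(); T=R.from_euler("xyz",s["tool_rot"]); 
    t=T.inv().apply(np.array(p,float)-s["eef_pos"])/10
    out=[t.round(2).tolist()]
    x=T.apply([1,0,0]); cur=np.degrees(np.arctan2(x[1],x[0]))
    if yaw is None: yaw=cur
    dy=(yaw-cur+90)%180-90
    G=R.from_euler("z",cur+dy,degrees=True)*R.from_euler("x",180,degrees=True)
    rv=(T.inv()*G).as_rotvec(degrees=True)
    out.append(rv.round(1).tolist()); print("travel,ang",out,"q7",round(s["qpos"][6],2),"t",round(s["clock"],2)); return out
E
python3 - <<'E'
from h import *
print(ctrl.read_state())
for n in("scene","top"):
    d=img(n,n+"0.png",sc=1.5); print(n,{k:d[k] for k in d if k!="frame"})
    for t in("lock_top","tray_mid","pointer_tip","target_mid","mat_top","weight0_mid","drive_a","hub","adapter","screwdriver"):
        for r in ctrl.spot_point(n,t):
            print(n,t,np.round(r["at"]),round(r["confidence"],2),proj(d,r["at"]).round())
E
```

```text
pics
{'clock': 0.0, 'qpos': array([ 1.2472071 ,  0.62932925,  0.03843546,  1.51840546, -0.0270018 ,
        0.99631775, -0.01997864]), 'qd': array([-0.00094425,  0.00051929,  0.00084586,  0.0005624 , -0.00035475,
        0.00082064, -0.00229658]), 'tau': array([ 7.15301630e-04, -5.63387632e+01,  1.22618917e+00, -1.93440574e+01,
        1.08322260e-02,  1.06056780e-02,  2.93558185e-05]), 'eef_pos': array([ 165.5783493 , -627.88330839,  230.38794686]), 'tool_rot': array([ 3.14157229e+00,  1.94192469e-03, -1.31298234e+00]), 'force': array([-0.09234507, -0.15859284,  0.21140494]), 'torque': array([-0.04064468,  0.01032923,  0.0200158 ]), 'width': 85.36208045031668}
scene {'fx': 360.799073079224, 'fy': 360.799073079224, 'cx': 252.05073179969656, 'cy': 193.2408198628087, 'origin': array([1179.78256194, -363.31110837,  952.89413711]), 'orientation': array([-2.49048321,  0.00708735,  1.07853834])}
scene lock_top [503.  63.  88.] 0.52 [271. 159.]
scene tray_mid [545. 193.  73.] 0.87 [311. 156.]
scene pointer_tip [589. 326.  43.] 0.47 [350. 157.]
scene target_mid [548. 422.  49.] 0.41 [365. 13
[... 824 characters left out ...]
  73.] 0.96 [189. 189.]
top tray_mid [360.  38.   2.] 0.26 [235. 243.]
top pointer_tip [586. 325.  51.] 0.6 [153. 175.]
top pointer_tip [480. -58.  18.] 0.25 [263. 209.]
top pointer_tip [ 526. -367.   20.] 0.2 [351. 199.]
top target_mid [544. 425.  47.] 0.42 [124. 187.]
top mat_top [ 624. -114.    3.] 0.62 [280. 169.]
top weight0_mid [ 475. -142.   25.] 0.63 [287. 211.]
top drive_a [806. -88.   1.] 0.87 [274. 119.]
top drive_a [ 723. -359.    1.] 0.78 [349. 144.]
top hub [361.  34.  -0.] 0.73 [236. 242.]
top hub [763. 143.   3.] 0.52 [209. 129.]
top adapter [766. 139.   1.] 0.79 [210. 128.]
top screwdriver [ 337. -354.    0.] 0.69 [346. 252.]
top screwdriver [411. 396.  23.] 0.33 [133. 225.]
```

```bash
python3 - <<'E'
from h import *
d=img("top"); f=d["frame"][...,::-1]
cv2.imwrite("pics/top1.png",cv2.resize(f[90:270,100:380],None,fx=2.85,fy=2.85,interpolation=cv2.INTER_CUBIC))
for n in("top","scene"):
  d=img(n)
  for r in ctrl.regions_of(n,"weight0_mid"):
    m=r["region"]; (c,s,a)=cv2.minAreaRect(np.argwhere(m)[:,::-1].astype(np.float32))
    print(n,round(r["confidence"],2),np.round(c),np.round(s),round(a),m.sum(),d["frame"][m].mean(0).round(),pix(d,*c,19).round())
E
```

```text
scene 0.74 [211. 192.] [22. 14.] 70 274 [87. 90. 91.] [ 482. -150.   19.]
```

View pics/scene0.png

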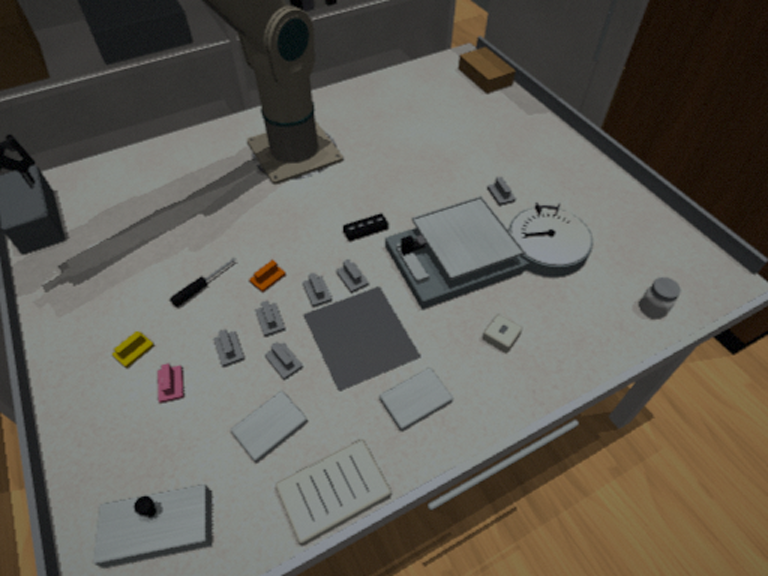

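View pics/top1.png

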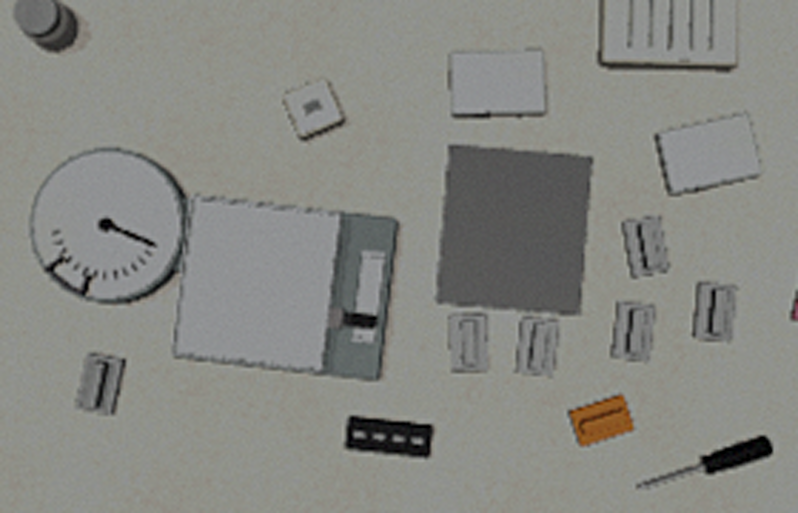

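The pictures show six grey weights and no seventh. In top1 crop pixels they are at (468,342), (538,345), (633,331), (714,312), (645,247), and one by the dial at (100,383). The look-alikes to leave are orange (600,420) in the crop, and yellow (133,348) and pink (170,382) in the scene view. The lock grip is the black block at crop (360,320). The pointer is at about 22° and the cheeks at 108° and 140°, so the target is about 1.77 rad. Next I'll measure the weights and the scale yaw.

```bash
python3 - <<'E'
from h import *
d=img("top"); f=d["frame"]; g=cv2.GaussianBlur(f,(3,3),0).astype(int)
bg=cv2.medianBlur(f,61).astype(int)
diff=np.abs(g-bg).max(2)
W=[(264,210),(289,211),(322,206),(350.5,199.5),(326,177),(135,224)]
for k,(u,v) in enumerate(W):
    u0,v0=int(u)-15,int(v)-15
    m=(diff[v0:v0+30,u0:u0+30]>16).astype(np.uint8)
    m=cv2.morphologyEx(m,cv2.MORPH_CLOSE,np.ones((3,3)))
    n,l,st,ce=cv2.connectedComponentsWithStats(m)
    i=1+np.argmin(np.linalg.norm(ce[1:]-15,axis=1)-st[1:,4]*.02)
    c,s,a=cv2.minAreaRect(np.argwhere(l==i)[:,::-1].astype(np.float32))
    b=cv2.boxPoints((c,s,a)); L=b[1]-b[0] if np.linalg.norm(b[1]-b[0])>np.linalg.norm(b[2]-b[1]) else b[2]-b[1]
    c=np.array(c)+[u0,v0]; p=pix(d,*c,12); q=pix(d,*(c+L),12)-p
    print(k,c.round(1),np.round(s,1),p.round(),"yaw",((np.degrees(np.arctan2(q[1],q[0]))+90)%180-90).round())
cr=lambda x,y,z: pix(d,100+x/2.85,90+y/2.85,z)
for a,b,z in(((340,212),(323,370),75),((190,196),(174,356),75),((397,218),(380,380),50)):
    q=cr(*a,z)-cr(*b,z); print("scale yaw",np.degrees(np.arctan2(q[1],q[0])))
print("lock",cr(360,320,88), "mat", [cr(*c,3).round() for c in((448,145),(592,157),(581,314),(437,302))])
T=R.from_euler("z",-5,degrees=True); 
to([501,64,200],-5)
E
```

```text
0 [263.5 207.5] [25. 29.] [487. -59.  12.] yaw -88.0
1 [287.8 212. ] [13.5 18.2] [ 473. -145.   12.] yaw -4.0
2 [321.7 205.7] [14.  20.8] [ 499. -264.   12.] yaw -7.0
3 [350.  198.9] [14.2 21. ] [ 526. -363.   12.] yaw -6.0
4 [325.8 176.1] [20.4 14. ] [ 604. -276.   12.] yaw 12.0
5 [135.2 224.2] [14.9 21.5] [416. 390.  12.] yaw -10.0
scale yaw -4.259036893734597
scale yaw -3.5074849401426134
scale yaw -4.231238605654352
lock [501.06933641  66.53979705  88.        ] mat [array([724., -30.,   3.]), array([ 714., -211.,    3.]), array([ 517., -202.,    3.]), array([527., -22.,   3.])]
travel,ang [[-58.42, -50.07, 3.13], [-0.0, -0.0, -70.2]] q7 -0.02 t 1.4
```

```bash
python3 -m creep '[{"hand":0.6,"travel":[-58.4,-50.1,3.1],"angular":[0,0,-71]},{"hand":0.6,"travel":[-58.4,-50.1,3.1],"angular":[0,0,-71]},{"hand":0.6,"travel":[-58.4,-50.1,3.1],"angular":[0,0,-71]},{"hand":0.6,"travel":[-58.4,-50.1,3.1],"angular":[0,0,-71]},{"hand":0.6,"travel":[-58.4,-50.1,3.1],"angular":[0,0,-71]},{"hand":0.6,"travel":[-58.4,-50.1,3.1],"angular":[0,0,-71]},{"hand":0.6,"travel":[-58.4,-50.1,3.1],"angular":[0,0,-71]},{"hand":0.6,"travel":[-58.4,-50.1,3.1],"angular":[0,0,-71]},{"hand":0.6,"travel":[-58.4,-50.1,3.1],"angular":[0,0,-71]},{"hand":0.6,"travel":[-58.4,-50.1,3.1],"angular":[0,0,-71]},{"hand":0.6,"travel":[-58.4,-50.1,3.1],"angular":[0,0,-71]},{"hand":0.6,"travel":[-58.4,-50.1,3.1],"angular":[0,0,-71]},{"hand":0.6,"travel":[-58.4,-50.1,3.1],"angular":[0,0,-71]},{"hand":0.6,"travel":[-58.4,-50.1,3.1],"angular":[0,0,-71]},{"hand":0.6,"travel":[-58.4,-50.1,3.1],"angular":[0,0,-71]},{"hand":0.6,"travel":[-58.4,-50.1,3.1],"angular":[0,0,-71]},{"hand":0.6,"travel":[-58.4,-50.1,3.1],"angular":[0,0,-71]},{"hand":0.6,"travel":[-58.4,-50.1,3.1],"angular":[0,0,-71]},{"hand":0.6,"travel":[-58.4,-50.1,3.1],"angular":[0,0,-71]},{"hand":0.6,"travel":[-58.4,-50.1,3.1],"angular":[0,0,-71]}]'
python3 - <<'E'
from h import *
d=img("wrist","w1.png",sc=1.4); print(d["origin"])
for t in("lock_top","tray_mid"):
  for r in ctrl.spot_point("wrist",t): print(t,np.round(r["at"],1),r["confidence"],proj(d,r["at"]).round())
for r in ctrl.regions_of("wrist","lock_top"):
  c,s,a=cv2.minAreaRect(np.argwhere(r["region"])[:,::-1].astype(np.float32)); print(c,s,a,pix(d,*c,88),r["confidence"])
to([501,65,200],-4)
E
```

```text
clock: 3.4
eef_pos: [500.9, 62.0, 200.4]
tool_rot: [3.141, 0.0, -0.077]
force: [-0.6, 0.1, 0.6]
width: 50.8
[507.22588099 146.3569395  342.76301653]
lock_top [505.   69.4  84.8] 0.62 [262. 174.]
(500.5, 65.5) (67.0, 21.0) 90.0 [681.73967544 138.11611655  88.        ] 0.74
travel,ang [[-0.04, -0.19, 0.05], [0.0, -0.0, -0.3]] q7 -0.5 t 3.6
```

View pics/w1.png

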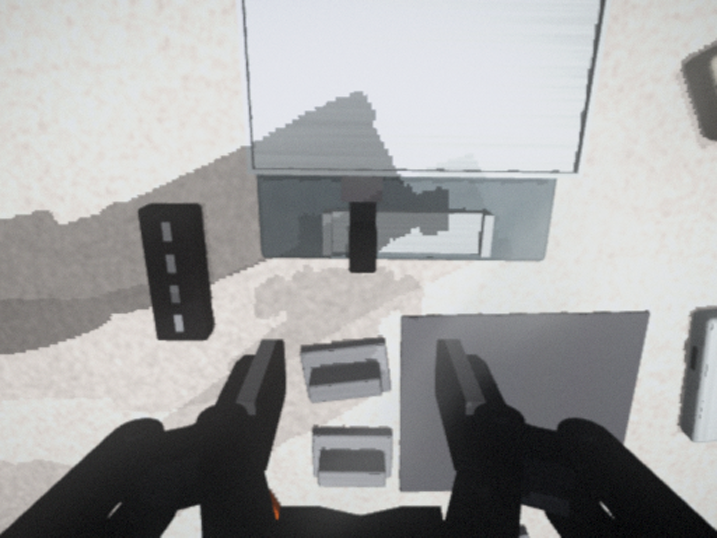

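```bash
python3 - <<'E'
from h import *
d=img("wrist")
for v in(146,170,194): print(pix(d,258.6,v,88).round(1), pix(d,258.6,v,45).round(1))
for n in("top","wrist","scene"):
  img(n)
  for r in ctrl.spot_point(n,"lock_top"): print(n,np.round(r["at"],1),round(r["confidence"],2))
to([502,66,62],-4)
E
```

```text
[504.5  94.   88. ] [504.  85.  45.]
[503.1  74.7  88. ] [502.3  62.4  45. ]
[501.6  54.4  88. ] [500.6  38.7  45. ]
wrist [506.2  66.1  85.4] 0.86
scene [503.   64.   86.8] 0.55
travel,ang [[0.05, -0.21, 13.83], [0.0, 0.0, -0.2]] q7 -0.5 t 3.95
```

```bash
python3 -m creep '[{"hand":0.6,"travel":[0.2,-0.2,5],"angular":[0,0,0]},{"hand":0.6,"travel":[0.2,-0.2,9],"angular":[0,0,0]},{"hand":0.6,"travel":[0.2,-0.2,12],"angular":[0,0,0]},{"hand":0.6,"travel":[0.2,-0.2,13.7],"angular":[0,0,0]},{"hand":0.6,"travel":[0.2,-0.2,13.7],"angular":[0,0,0]},{"hand":0,"travel":[0.2,-0.2,13.7],"angular":[0,0,0]},{"hand":0,"travel":[0.2,-0.2,13.7],"angular":[0,0,0]},{"hand":0,"travel":[0.2,-0.2,13.7],"angular":[0,0,0]},{"hand":0,"travel":[0.2,-0.2,13.7],"angular":[0,0,0]},{"hand":0,"travel":[0.2,-0.2,13.7],"angular":[0,0,0]},{"hand":0,"travel":[0.2,-0.2,13.7],"angular":[0,0,0]},{"hand":0,"travel":[0.2,-0.2,13.7],"angular":[0,0,0]}]'
```

```text
clock: 5.15
eef_pos: [504.3, 66.0, 64.7]
tool_rot: [-3.141, -0.002, -0.075]
force: [-1.0, 0.4, 6.8]
width: 14.9
```

```bash
python3 -m creep '[{"hand":0,"travel":[1,0,0],"angular":[0,0,0]},{"hand":0,"travel":[2,0,0],"angular":[0,0,0]},{"hand":0,"travel":[3,0,0],"angular":[0,0,0]},{"hand":0,"travel":[4,0,0],"angular":[0,0,0]},{"hand":0,"travel":[4.6,0,0],"angular":[0,0,0]},{"hand":0,"travel":[5,0,0],"angular":[0,0,0]},{"hand":0,"travel":[5.3,0,0],"angular":[0,0,0]},{"hand":0,"travel":[5.3,0,0],"angular":[0,0,0]}]'; python3 -m creep '[{"hand":0,"travel":[0.3,0,0],"angular":[0,0,0]},{"hand":0,"travel":[0.5,0,0],"angular":[0,0,0]},{"hand":0,"travel":[0.7,0,0],"angular":[0,0,0]},{"hand":0,"travel":[0.7,0,0],"angular":[0,0,0]}]'
```

```text
clock: 5.95
eef_pos: [557.8, 61.2, 64.8]
tool_rot: [-3.142, -0.003, -0.075]
force: [1.5, -2.6, -0.8]
width: 14.6
clock: 6.35
eef_pos: [561.7, 60.9, 64.7]
tool_rot: [3.14, 0.003, -0.075]
force: [-8.5, -1.0, 5.3]
width: 15.1
```

```bash
python3 -m creep '[{"hand":0,"travel":[0.4,0,0],"angular":[0,0,0]},{"hand":0,"travel":[0.5,0,0],"angular":[0,0,0]},{"hand":0,"travel":[0.5,0,0],"angular":[0,0,0]}]'; python3 -m creep '[{"hand":0.5,"travel":[0,0,0],"angular":[0,0,0]},{"hand":0.5,"travel":[0,0,0],"angular":[0,0,0]},{"hand":0.5,"travel":[0,0,0],"angular":[0,0,0]},{"hand":0.5,"travel":[0,0,-5],"angular":[0,0,0]},{"hand":0.5,"travel":[0,0,-10],"angular":[0,0,0]},{"hand":0.5,"travel":[0,0,-15],"angular":[0,0,0]},{"hand":0.5,"travel":[0,0,-18],"angular":[0,0,0]},{"hand":0.5,"travel":[0,0,-18],"angular":[0,0,0]}]'
python3 - <<'E'
from h import *
to([480,-62,150],86)
E
```

```text
clock: 6.65
eef_pos: [561.7, 60.9, 64.7]
tool_rot: [3.138, 0.012, -0.074]
force: [-12.6, -1.3, 9.8]
width: 15.1
clock: 7.45
eef_pos: [567.9, 62.4, 250.0]
tool_rot: [3.141, 0.0, -0.074]
force: [0.5, -0.1, -0.9]
width: 42.7
travel,ang [[-7.84, 13.04, 10.01], [0.0, -0.0, 89.8]] q7 -0.45 t 7.45
```

```bash
python3 -m creep '[{"hand":0.5,"travel":[-7.8,13,8],"angular":[0,0,90]},{"hand":0.5,"travel":[-7.8,13,8],"angular":[0,0,90]},{"hand":0.5,"travel":[-7.8,13,8],"angular":[0,0,90]},{"hand":0.5,"travel":[-7.8,13,8],"angular":[0,0,90]},{"hand":0.5,"travel":[-7.8,13,8],"angular":[0,0,90]},{"hand":0.5,"travel":[-7.8,13,8],"angular":[0,0,90]},{"hand":0.5,"travel":[-7.8,13,8],"angular":[0,0,90]},{"hand":0.5,"travel":[-7.8,13,8],"angular":[0,0,90]},{"hand":0.5,"travel":[-7.8,13,8],"angular":[0,0,90]},{"hand":0.5,"travel":[-7.8,13,8],"angular":[0,0,90]},{"hand":0.5,"travel":[-7.8,13,8],"angular":[0,0,90]},{"hand":0.5,"travel":[-7.8,13,8],"angular":[0,0,90]}]'
python3 - <<'E'
from h import *
d=img("wrist","w2.png",sc=1.4)
print(ctrl.read_state()["qpos"].round(2))
for r in ctrl.spot_point("wrist","weight0_mid"): print(np.round(r["at"],1),round(r["confidence"],2),proj(d,r["at"]).round())
for r in ctrl.regions_of("wrist","weight0_mid"):
  c,s,a=cv2.minAreaRect(np.argwhere(r["region"])[:,::-1].astype(np.float32)); print(np.round(c),np.round(s),round(a),pix(d,*c,19).round(),round(r["confidence"],2))
E
```

```text
clock: 8.65
eef_pos: [480.6, -61.4, 169.5]
tool_rot: [3.141, -0.001, -1.644]
force: [-0.1, -0.8, 0.2]
width: 42.5
[ 0.    0.49  0.09  2.04 -0.07  0.62 -1.5 ]
[ 477.  -148.7   19.2] 0.86 [353. 167.]
[348. 163.] [52. 78.] 5 [ 481. -144.   19.] 0.92
```

View pics/w2.png

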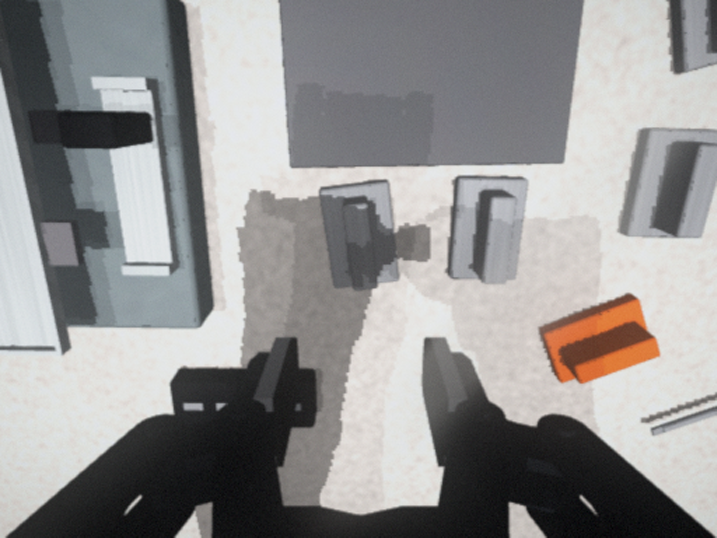

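```bash
cat >> h.py <<'E'
def foot(d,cs,sc=1.4,z=12,ox=0,oy=0):
    P=np.array([pix(d,ox+u/sc,oy+v/sc,z)[:2] for u,v in cs]); c,s,a=cv2.minAreaRect(P.astype(np.float32))
    e=[P[1]-P[0],P[2]-P[1]]; q=max(e,key=np.linalg.norm); q2=P[3]-P[2] if q is e[0] else P[0]-P[3]
    q=q-q2; y=(np.degrees(np.arctan2(q[1],q[0]))+90)%180-90
    print("foot",P.mean(0).round(1),np.round(s),"yaw",y.round(1)); return P.mean(0),y
E
python3 - <<'E'
from h import *
d=img("wrist")
foot(d,[(320,187),(388,180),(398,276),(333,288)])
foot(d,[(458,177),(527,179),(518,283),(449,278)])
foot(d,[(650,128),(735,131),(710,238),(622,235)])
E
```

```text
foot [480.8 -61.1] [71. 46.] yaw 2.3
foot [ 477.  -146.3] [48. 72.] yaw -3.8
foot [ 499.  -268.7] [59. 69.] yaw -5.6
```

```bash
python3 - <<'E'
from h import *
d=img("top")
foot(d,[(190,196),(340,212),(323,370),(174,356)],2.85,76,100,90)
to([481,-61,15],92)
E
```

```text
foot [541.2 191.1] [179. 190.] yaw -3.9
travel,ang [[-0.07, -0.04, 15.49], [0.0, -0.0, -6.2]] q7 -1.5 t 8.9
```

```bash
python3 -m creep '[{"hand":0.5,"travel":[-0.1,0,5],"angular":[0,0,-6]},{"hand":0.5,"travel":[-0.1,0,10],"angular":[0,0,-6]},{"hand":0.5,"travel":[-0.1,0,13],"angular":[0,0,-6]},{"hand":0.5,"travel":[-0.1,0,15],"angular":[0,0,-6]},{"hand":0.5,"travel":[-0.1,0,15.4],"angular":[0,0,-6]},{"hand":0.5,"travel":[-0.1,0,15.4],"angular":[0,0,-6]},{"hand":0,"travel":[-0.1,0,15.4],"angular":[0,0,-6]},{"hand":0,"travel":[-0.1,0,15.4],"angular":[0,0,-6]},{"hand":0,"travel":[-0.1,0,15.4],"angular":[0,0,-6]},{"hand":0,"travel":[-0.1,0,15.4],"angular":[0,0,-6]},{"hand":0,"travel":[-0.1,0,15.4],"angular":[0,0,-6]},{"hand":0,"travel":[-0.1,0,15.4],"angular":[0,0,-6]}]'; python3 -m creep '[{"hand":0,"travel":[0,0,-3],"angular":[0,0,0]},{"hand":0,"travel":[0,0,-7],"angular":[0,0,0]},{"hand":0,"travel":[0,0,-11],"angular":[0,0,0]},{"hand":0,"travel":[0,0,-15],"angular":[0,0,0]},{"hand":0,"travel":[0,0,-15],"angular":[0,0,0]}]'
python3 - <<'E'
from h import *
T=R.from_euler("z",-4,degrees=True)
for s in((42,56),(42,0),(42,-56),(-42,56),(-42,0),(-42,-56)): print(s,(np.array([542,194,0])+T.apply([*s,0])).round(1))
p=np.array([542,194,0])+T.apply([42,56,0]); p[2]=135; to(p,86)
E
```

```text
clock: 10.1
eef_pos: [481.6, -60.9, 17.4]
tool_rot: [-3.139, -0.001, -1.539]
force: [-0.5, -0.8, 7.4]
width: 14.4
clock: 10.6
eef_pos: [484.6, -61.1, 172.5]
tool_rot: [-3.128, -0.002, -1.539]
force: [1.6, 0.1, -1.9]
width: 14.6
(42, 56) [587.8 246.9   0. ]
(42, 0) [583.9 191.1   0. ]
(42, -56) [580.  135.2   0. ]
(-42, 56) [504.  252.8   0. ]
(-42, 0) [500.1 196.9   0. ]
(-42, -56) [496.2 141.1   0. ]
travel,ang [[-30.47, -11.25, 3.83], [-0.8, -0.1, 5.8]] q7 -1.41 t 10.6
```

```bash
python3 -m creep '[{"hand":0,"travel":[-30.5,-11.2,0],"angular":[0,0,6]},{"hand":0,"travel":[-30.5,-11.2,0],"angular":[0,0,6]},{"hand":0,"travel":[-30.5,-11.2,0],"angular":[0,0,6]},{"hand":0,"travel":[-30.5,-11.2,0],"angular":[0,0,6]},{"hand":0,"travel":[-30.5,-11.2,0],"angular":[0,0,6]},{"hand":0,"travel":[-30.5,-11.2,0],"angular":[0,0,6]},{"hand":0,"travel":[-30.5,-11.2,0],"angular":[0,0,6]},{"hand":0,"travel":[-30.5,-11.2,0],"angular":[0,0,6]},{"hand":0,"travel":[-30.5,-11.2,0],"angular":[0,0,6]},{"hand":0,"travel":[-30.5,-11.2,0],"angular":[0,0,6]},{"hand":0,"travel":[-30.5,-11.2,0],"angular":[0,0,6]}]'
python3 - <<'E'
from h import *
to([588,247,91],86)
E
```

```text
clock: 11.7
eef_pos: [586.6, 245.3, 173.1]
tool_rot: [-3.129, -0.002, -1.646]
force: [0.3, -0.1, -1.4]
width: 14.8
travel,ang [[-0.2, -0.02, 8.21], [-0.7, -0.1, -0.3]] q7 -2.0 t 11.7
```

```bash
python3 -m creep '[{"hand":0,"travel":[-0.2,0,4],"angular":[-0.7,0,0]},{"hand":0,"travel":[-0.2,0,7],"angular":[-0.7,0,0]},{"hand":0,"travel":[-0.2,0,8.2],"angular":[-0.7,0,0]},{"hand":0,"travel":[-0.2,0,8.2],"angular":[-0.7,0,0]},{"hand":0,"travel":[-0.2,0,8.2],"angular":[-0.7,0,0]}]'; python3 -m creep '[{"hand":0.4,"travel":[0,0,0],"angular":[0,0,0]},{"hand":0.4,"travel":[0,0,0],"angular":[0,0,0]},{"hand":0.4,"travel":[0,0,0],"angular":[0,0,0]},{"hand":0.4,"travel":[0,0,0],"angular":[0,0,0]},{"hand":0.4,"travel":[0,0,-3],"angular":[0,0,0]},{"hand":0.4,"travel":[0,0,-7],"angular":[0,0,0]},{"hand":0.4,"travel":[0,0,-8],"angular":[0,0,0]},{"hand":0.4,"travel":[0,0,-8],"angular":[0,0,0]}]'
python3 - <<'E'
from h import *
d=img("wrist","w3.png",sc=1.4)
to([477,-146,130],86)
E
```

```text
clock: 12.2
eef_pos: [588.7, 246.9, 92.2]
tool_rot: [-3.139, -0.001, -1.647]
force: [0.2, 0.3, -3.1]
width: 14.8
clock: 13.0
eef_pos: [590.0, 247.6, 174.6]
tool_rot: [-3.135, 0.001, -1.647]
force: [0.4, -0.0, -0.1]
width: 34.2
travel,ang [[40.05, 8.17, 4.27], [-0.2, -0.0, -0.3]] q7 -1.99 t 13.05
```

View pics/w3.png

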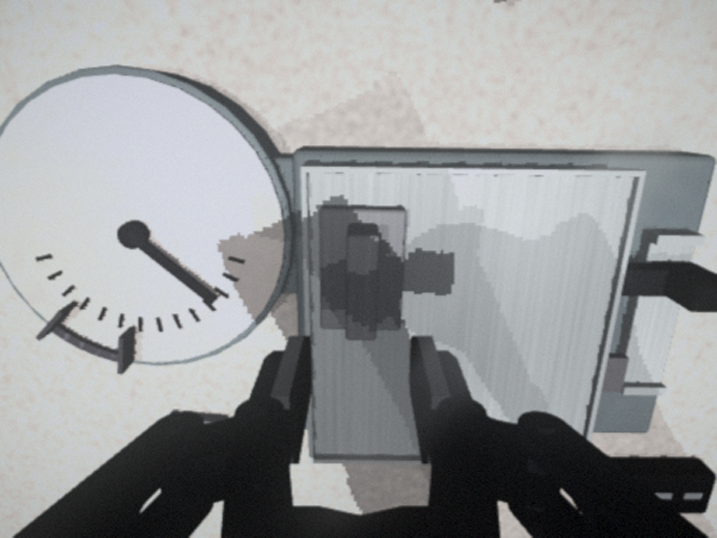

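```bash
cat >> h.py <<'E'
def ang(d,c,tip,a,b,sc=1.4,ox=0,oy=0):
    f=lambda p,z: pix(d,ox+p[0]/sc,oy+p[1]/sc,z)[:2]
    C=f(c,46); g=lambda p,z: -np.arctan2(*(f(p,z)-C)[::-1])
    T=(g(a,46)+g(b,46))/2; print("pointer-target",round(g(tip,46)-T,3),"half",round(abs(g(a,46)-g(b,46))/2,3),"centre",C.round())
E
python3 - <<'E'
from h import *
d=img("wrist"); ang(d,(133,235),(212,300),(45,338),(121,370))
E
python3 -m creep '[{"hand":0.5,"travel":[40,8.2,3],"angular":[0,0,0]},{"hand":0.5,"travel":[40,8.2,3],"angular":[0,0,0]},{"hand":0.5,"travel":[40,8.2,3],"angular":[0,0,0]},{"hand":0.5,"travel":[40,8.2,3],"angular":[0,0,0]},{"hand":0.5,"travel":[40,8.2,3],"angular":[0,0,0]},{"hand":0.5,"travel":[40,8.2,3],"angular":[0,0,0]},{"hand":0.5,"travel":[40,8.2,3],"angular":[0,0,0]},{"hand":0.5,"travel":[40,8.2,3],"angular":[0,0,0]},{"hand":0.5,"travel":[40,8.2,3],"angular":[0,0,0]},{"hand":0.5,"travel":[40,8.2,3],"angular":[0,0,0]},{"hand":0.5,"travel":[40,8.2,3],"angular":[0,0,0]},{"hand":0.5,"travel":[40,8.2,3],"angular":[0,0,0]}]'
python3 - <<'E'
from h import *
d=img("wrist")
for r in ctrl.spot_point("wrist","weight0_mid"): print(np.round(r["at"],1),round(r["confidence"],2))
for r in ctrl.regions_of("wrist","weight0_mid"):
  c,s,a=cv2.minAreaRect(np.argwhere(r["region"])[:,::-1].astype(np.float32)); print(np.round(c),np.round(s),round(a),pix(d,*c,19).round(),round(r["confidence"],2))
to([477,-146,17],86)
E
```

```text
pointer-target 4.983 half 0.269 centre [608. 382.]
clock: 14.3
eef_pos: [476.5, -143.4, 141.8]
tool_rot: [-3.141, -0.0, -1.643]
force: [-0.1, -0.6, -0.8]
width: 42.9
[ 476.7 -145.9   18.9] 0.77
[262. 174.] [85. 54.] 90 [ 480. -147.   19.] 0.78
travel,ang [[0.17, -0.05, 12.51], [-0.1, -0.1, -0.2]] q7 -1.33 t 14.45
```

```bash
python3 -m creep '[{"hand":0.5,"travel":[0.2,0,5],"angular":[0,0,0]},{"hand":0.5,"travel":[0.2,0,10],"angular":[0,0,0]},{"hand":0.5,"travel":[0.2,0,12.3],"angular":[0,0,0]},{"hand":0.5,"travel":[0.2,0,12.5],"angular":[0,0,0]},{"hand":0,"travel":[0.2,0,12.5],"angular":[0,0,0]},{"hand":0,"travel":[0.2,0,12.5],"angular":[0,0,0]},{"hand":0,"travel":[0.2,0,12.5],"angular":[0,0,0]},{"hand":0,"travel":[0.2,0,12.5],"angular":[0,0,0]},{"hand":0,"travel":[0.2,0,12.5],"angular":[0,0,0]},{"hand":0,"travel":[0.2,0,12.5],"angular":[0,0,0]},{"hand":0,"travel":[0.2,0,8],"angular":[0,0,0]},{"hand":0,"travel":[0.2,0,4],"angular":[0,0,0]},{"hand":0,"travel":[0.2,0,0],"angular":[0,0,0]},{"hand":0,"travel":[0.2,0,-2],"angular":[0,0,0]},{"hand":0,"travel":[0.2,0,-2],"angular":[0,0,0]}]'
python3 - <<'E'
from h import *
to([584,190,160],86)
E
```

```text
clock: 15.95
eef_pos: [478.2, -146.6, 165.3]
tool_rot: [-3.133, -0.002, -1.644]
force: [0.6, 0.1, -3.0]
width: 14.8
travel,ang [[-34.35, -8.09, 0.52], [-0.5, -0.1, -0.2]] q7 -1.33 t 15.95
```

```bash
python3 -m creep '[{"hand":0,"travel":[-34.4,-8.1,0],"angular":[-0.5,0,0]},{"hand":0,"travel":[-34.4,-8.1,0],"angular":[-0.5,0,0]},{"hand":0,"travel":[-34.4,-8.1,0],"angular":[-0.5,0,0]},{"hand":0,"travel":[-34.4,-8.1,0],"angular":[-0.5,0,0]},{"hand":0,"travel":[-34.4,-8.1,0],"angular":[-0.5,0,0]},{"hand":0,"travel":[-34.4,-8.1,0],"angular":[-0.5,0,0]},{"hand":0,"travel":[-34.4,-8.1,0],"angular":[-0.5,0,0]},{"hand":0,"travel":[-34.4,-8.1,0],"angular":[-0.5,0,0]},{"hand":0,"travel":[-34.4,-8.1,0],"angular":[-0.5,0,0]},{"hand":0,"travel":[-34.4,-8.1,0],"angular":[-0.5,0,0]},{"hand":0,"travel":[-34.4,-8.1,4],"angular":[-0.5,0,0]},{"hand":0,"travel":[-34.4,-8.1,7],"angular":[-0.5,0,0]},{"hand":0,"travel":[-34.4,-8.1,7.9],"angular":[-0.5,0,0]},{"hand":0,"travel":[-34.4,-8.1,7.9],"angular":[-0.5,0,0]},{"hand":0,"travel":[-34.4,-8.1,7.9],"angular":[-0.5,0,0]}]';python3 -m creep '[{"hand":0.4,"travel":[0,0,0],"angular":[0,0,0]},{"hand":0.4,"travel":[0,0,0],"angular":[0,0,0]},{"hand":0.4,"travel":[0,0,0],"angular":[0,0,0]},{"hand":0.4,"travel":[0,0,0],"angular":[0,0,0]},{"hand":0.4,"travel":[0,0,-3],"angular":[0,0,0]},{"hand":0.4,"travel":[0,0,-7],"angular":[0,0,0]},{"hand":0.4,"travel":[0,0,-8],"angular":[0,0,0]},{"hand":0.4,"travel":[0,0,-8],"angular":[0,0,0]}]'
python3 - <<'E'
from h import *
for n in("top","wrist"):
  img(n)
  for r in ctrl.spot_point(n,"weight0_mid"): print(n,np.round(r["at"],1),round(r["confidence"],2))
to([495,-267,150],84)
E
```

```text
clock: 17.45
eef_pos: [585.6, 189.5, 87.2]
tool_rot: [-3.14, -0.002, -1.645]
force: [0.0, 1.2, -1.5]
width: 14.5
clock: 18.25
eef_pos: [586.9, 190.2, 169.4]
tool_rot: [-3.136, -0.0, -1.645]
force: [0.9, 0.1, -0.4]
width: 34.1
top [803.  -92.2   1. ] 0.72
top [584.3 194.7  87.1] 0.71
top [7.651e+02 1.380e+02 3.000e-01] 0.7
wrist [587.8 187.4  79.5] 0.87
travel,ang [[46.18, 5.53, 1.72], [0.1, -0.2, 1.7]] q7 -1.91 t 18.45
```

```bash
python3 -m creep '[{"hand":0.5,"travel":[46.2,5.1,2],"angular":[0,0,2]},{"hand":0.5,"travel":[46.2,5.1,2],"angular":[0,0,2]},{"hand":0.5,"travel":[46.2,5.1,2],"angular":[0,0,2]},{"hand":0.5,"travel":[46.2,5.1,2],"angular":[0,0,2]},{"hand":0.5,"travel":[46.2,5.1,2],"angular":[0,0,2]},{"hand":0.5,"travel":[46.2,5.1,2],"angular":[0,0,2]},{"hand":0.5,"travel":[46.2,5.1,2],"angular":[0,0,2]},{"hand":0.5,"travel":[46.2,5.1,2],"angular":[0,0,2]},{"hand":0.5,"travel":[46.2,5.1,2],"angular":[0,0,2]},{"hand":0.5,"travel":[46.2,5.1,2],"angular":[0,0,2]},{"hand":0.5,"travel":[46.2,5.1,2],"angular":[0,0,2]},{"hand":0.5,"travel":[46.2,5.1,2],"angular":[0,0,2]},{"hand":0.5,"travel":[46.2,5.1,2],"angular":[0,0,2]},{"hand":0.5,"travel":[46.2,5.1,2],"angular":[0,0,2]}]'
python3 - <<'E'
from h import *
d=img("wrist","w4.png",sc=1.4)
for r in ctrl.spot_point("wrist","weight0_mid"): print(np.round(r["at"],1),round(r["confidence"],2))
to([499,-267,17],84)
E
```

```text
clock: 19.85
eef_pos: [500.0, -265.3, 147.0]
tool_rot: [3.14, -0.002, -1.676]
force: [-0.3, 1.2, 0.3]
width: 42.8
travel,ang [[0.07, 0.05, 13.02], [0.1, -0.2, -0.1]] q7 -1.18 t 19.95
```

View pics/w4.png

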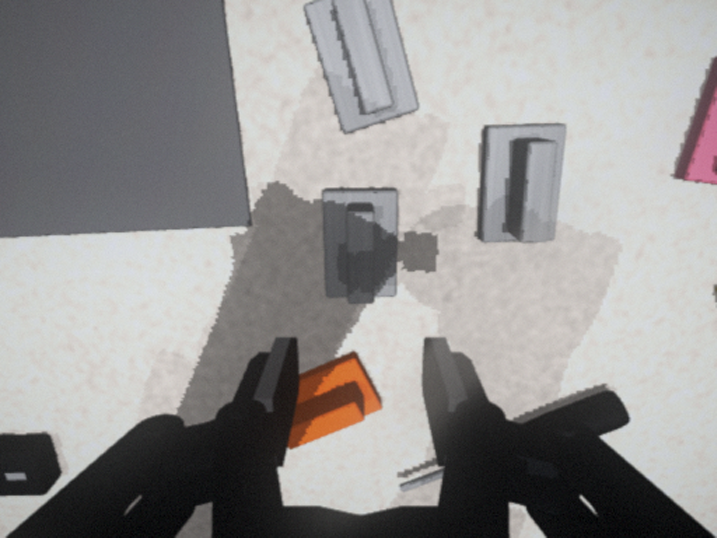

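```bash
python3 - <<'E'
from h import *
d=img("wrist")
foot(d,[(323,188),(398,188),(397,297),(325,297)])
foot(d,[(484,125),(567,124),(554,241),(482,241)])
E
python3 -m creep '[{"hand":0.5,"travel":[0.1,0,5],"angular":[0,0,0]},{"hand":0.5,"travel":[0.1,0,10],"angular":[0,0,0]},{"hand":0.5,"travel":[0.1,0,12.8],"angular":[0,0,0]},{"hand":0.5,"travel":[0.1,0,13],"angular":[0,0,0]},{"hand":0,"travel":[0.1,0,13],"angular":[0,0,0]},{"hand":0,"travel":[0.1,0,13],"angular":[0,0,0]},{"hand":0,"travel":[0.1,0,13],"angular":[0,0,0]},{"hand":0,"travel":[0.1,0,13],"angular":[0,0,0]},{"hand":0,"travel":[0.1,0,13],"angular":[0,0,0]},{"hand":0,"travel":[0.1,0,13],"angular":[0,0,0]},{"hand":0,"travel":[0.1,0,8],"angular":[0,0,0]},{"hand":0,"travel":[0.1,0,4],"angular":[0,0,0]},{"hand":0,"travel":[0.1,0,0],"angular":[0,0,0]},{"hand":0,"travel":[0.1,0,-2],"angular":[0,0,0]},{"hand":0,"travel":[0.1,0,-2],"angular":[0,0,0]}]'
python3 - <<'E'
from h import *
to([579,134,160],86)
E
```

```text
foot [ 499.6 -266.4] [47. 71.] yaw -5.8
foot [ 526.1 -365.7] [47. 71.] yaw -3.3
clock: 21.5
eef_pos: [501.6, -268.5, 170.8]
tool_rot: [-3.136, -0.005, -1.678]
force: [0.5, 0.2, -1.6]
width: 14.8
travel,ang [[-40.85, -3.38, 0.88], [-0.3, -0.3, -2.1]] q7 -1.17 t 21.5
```

```bash
python3 -m creep '[{"hand":0,"travel":[-40.9,-3.4,0],"angular":[-0.3,0,-2]},{"hand":0,"travel":[-40.9,-3.4,0],"angular":[-0.3,0,-2]},{"hand":0,"travel":[-40.9,-3.4,0],"angular":[-0.3,0,-2]},{"hand":0,"travel":[-40.9,-3.4,0],"angular":[-0.3,0,-2]},{"hand":0,"travel":[-40.9,-3.4,0],"angular":[-0.3,0,-2]},{"hand":0,"travel":[-40.9,-3.4,0],"angular":[-0.3,0,-2]},{"hand":0,"travel":[-40.9,-3.4,0],"angular":[-0.3,0,-2]},{"hand":0,"travel":[-40.9,-3.4,0],"angular":[-0.3,0,-2]},{"hand":0,"travel":[-40.9,-3.4,0],"angular":[-0.3,0,-2]},{"hand":0,"travel":[-40.9,-3.4,0],"angular":[-0.3,0,-2]},{"hand":0,"travel":[-40.9,-3.4,0],"angular":[-0.3,0,-2]},{"hand":0,"travel":[-40.9,-3.4,0],"angular":[-0.3,0,-2]},{"hand":0,"travel":[-40.9,-3.4,4],"angular":[-0.3,0,-2]},{"hand":0,"travel":[-40.9,-3.4,7.5],"angular":[-0.3,0,-2]},{"hand":0,"travel":[-40.9,-3.4,8.8],"angular":[-0.3,0,-2]},{"hand":0,"travel":[-40.9,-3.4,8.8],"angular":[-0.3,0,-2]},{"hand":0,"travel":[-40.9,-3.4,8.8],"angular":[-0.3,0,-2]}]';python3 -m creep '[{"hand":0.4,"travel":[0,0,0],"angular":[0,0,0]},{"hand":0.4,"travel":[0,0,0],"angular":[0,0,0]},{"hand":0.4,"travel":[0,0,0],"angular":[0,0,0]},{"hand":0.4,"travel":[0,0,0],"angular":[0,0,0]},{"hand":0.4,"travel":[0,0,-3],"angular":[0,0,0]},{"hand":0.4,"travel":[0,0,-7],"angular":[0,0,0]},{"hand":0.4,"travel":[0,0,-8],"angular":[0,0,0]},{"hand":0.4,"travel":[0,0,-8],"angular":[0,0,0]}]'
python3 - <<'E'
from h import *
d=img("wrist","w5.png",sc=1.4)
to([500,196,166],86); to([415,390,170],80)
E
```

```text
clock: 23.2
eef_pos: [580.6, 133.3, 81.8]
tool_rot: [-3.14, -0.005, -1.645]
force: [-0.2, 0.8, -2.3]
width: 14.5
clock: 24.0
eef_pos: [581.8, 134.1, 163.9]
tool_rot: [-3.136, -0.004, -1.644]
force: [-0.1, -0.2, -0.2]
width: 33.9
travel,ang [[-5.6, 8.49, -0.43], [-0.1, -0.3, -0.2]] q7 -1.84 t 24.05
travel,ang [[-24.32, 18.39, -0.94], [-0.2, -0.3, 5.8]] q7 -1.84 t 24.05
```

View pics/w5.png

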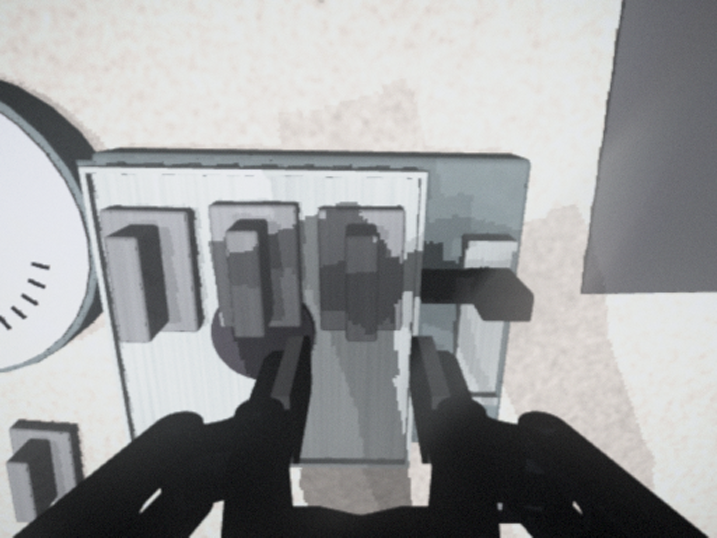

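```bash
python3 -m creep '[{"hand":0.5,"travel":[-25.6,18.4,-1],"angular":[0,0,6]},{"hand":0.5,"travel":[-25.6,18.4,-1],"angular":[0,0,6]},{"hand":0.5,"travel":[-25.6,18.4,-1],"angular":[0,0,6]},{"hand":0.5,"travel":[-25.6,18.4,-1],"angular":[0,0,6]},{"hand":0.5,"travel":[-25.6,18.4,-1],"angular":[0,0,6]},{"hand":0.5,"travel":[-25.6,18.4,-1],"angular":[0,0,6]},{"hand":0.5,"travel":[-25.6,18.4,-1],"angular":[0,0,6]},{"hand":0.5,"travel":[-25.6,18.4,-1],"angular":[0,0,6]},{"hand":0.5,"travel":[-25.6,18.4,-1],"angular":[0,0,6]},{"hand":0.5,"travel":[-25.6,18.4,-1],"angular":[0,0,6]},{"hand":0.5,"travel":[-25.6,18.4,-1],"angular":[0,0,6]}]'
python3 - <<'E'
from h import *
d=img("wrist","w6.png",sc=1.4)
for r in ctrl.spot_point("wrist","weight0_mid"): print(np.round(r["at"],1),round(r["confidence"],2))
print(ctrl.read_state()["qpos"].round(2))
to([415,391,18],80)
E
```

```text
clock: 25.15
eef_pos: [417.2, 400.7, 170.3]
tool_rot: [-3.138, -0.006, -1.752]
force: [0.1, -0.3, 0.3]
width: 42.4
[550.2 396.4  46. ] 0.48
[-0.93  0.61  0.18  1.79 -0.14  0.76 -2.44]
travel,ang [[0.98, 0.05, 15.25], [-0.2, -0.3, -0.4]] q7 -2.44 t 25.25
```

View pics/w6.png

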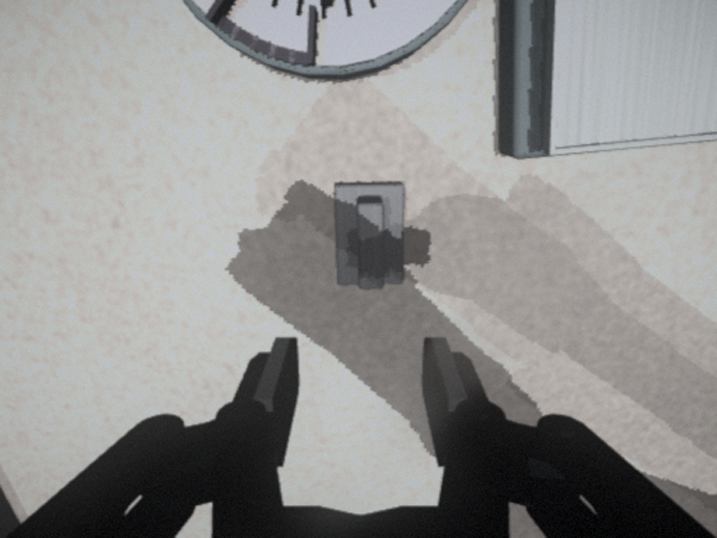

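```bash
python3 - <<'E'
from h import *
d=img("wrist")
foot(d,[(334,182),(404,181),(403,283),(336,285)])
E
python3 -m creep '[{"hand":0.5,"travel":[0.7,0,5],"angular":[0,0,0]},{"hand":0.5,"travel":[0.7,0,10],"angular":[0,0,0]},{"hand":0.5,"travel":[0.7,0,14],"angular":[0,0,0]},{"hand":0.5,"travel":[0.7,0,15.3],"angular":[0,0,0]},{"hand":0.5,"travel":[0.7,0,15.3],"angular":[0,0,0]},{"hand":0,"travel":[0.7,0,15.3],"angular":[0,0,0]},{"hand":0,"travel":[0.7,0,15.3],"angular":[0,0,0]},{"hand":0,"travel":[0.7,0,15.3],"angular":[0,0,0]},{"hand":0,"travel":[0.7,0,15.3],"angular":[0,0,0]},{"hand":0,"travel":[0.7,0,15.3],"angular":[0,0,0]},{"hand":0,"travel":[0.7,0,15.3],"angular":[0,0,0]},{"hand":0,"travel":[0.7,0,10],"angular":[0,0,0]},{"hand":0,"travel":[0.7,0,5],"angular":[0,0,0]},{"hand":0,"travel":[0.7,0,0],"angular":[0,0,0]},{"hand":0,"travel":[0.7,0,0],"angular":[0,0,0]}]'
python3 - <<'E'
from h import *
to([499,195,166],86)
E
```

```text
foot [416.2 394.9] [46. 71.] yaw -9.7
clock: 26.8
eef_pos: [418.9, 398.0, 178.0]
tool_rot: [-3.13, 0.007, -1.751]
force: [1.3, -0.6, -2.3]
width: 14.4
travel,ang [[18.55, -11.51, 1.2], [-0.7, 0.4, -6.3]] q7 -2.42 t 26.8
```

```bash
python3 -m creep '[{"hand":0,"travel":[18.5,-11.5,0],"angular":[-0.7,0.4,-6]},{"hand":0,"travel":[18.5,-11.5,0],"angular":[-0.7,0.4,-6]},{"hand":0,"travel":[18.5,-11.5,0],"angular":[-0.7,0.4,-6]},{"hand":0,"travel":[18.5,-11.5,0],"angular":[-0.7,0.4,-6]},{"hand":0,"travel":[18.5,-11.5,0],"angular":[-0.7,0.4,-6]},{"hand":0,"travel":[18.5,-11.5,0],"angular":[-0.7,0.4,-6]},{"hand":0,"travel":[18.5,-11.5,0],"angular":[-0.7,0.4,-6]},{"hand":0,"travel":[18.5,-11.5,0],"angular":[-0.7,0.4,-6]},{"hand":0,"travel":[18.5,-11.5,4],"angular":[-0.7,0.4,-6]},{"hand":0,"travel":[18.5,-11.5,8],"angular":[-0.7,0.4,-6]},{"hand":0,"travel":[18.5,-11.5,9.9],"angular":[-0.7,0.4,-6]},{"hand":0,"travel":[18.5,-11.5,9.9],"angular":[-0.7,0.4,-6]},{"hand":0,"travel":[18.5,-11.5,9.9],"angular":[-0.7,0.4,-6]}]';python3 -m creep '[{"hand":0.4,"travel":[0,0,0],"angular":[0,0,0]},{"hand":0.4,"travel":[0,0,0],"angular":[0,0,0]},{"hand":0.4,"travel":[0,0,0],"angular":[0,0,0]},{"hand":0.4,"travel":[0,0,0],"angular":[0,0,0]},{"hand":0.4,"travel":[0,0,-3],"angular":[0,0,0]},{"hand":0.4,"travel":[0,0,-7],"angular":[0,0,0]},{"hand":0.4,"travel":[0,0,-12],"angular":[0,0,0]},{"hand":0.4,"travel":[0,0,-15],"angular":[0,0,0]},{"hand":0.4,"travel":[0,0,-15],"angular":[0,0,0]}]'
python3 - <<'E'
from h import *
d=img("wrist","w7.png",sc=1.4)
E
```

```text
clock: 28.1
eef_pos: [499.9, 197.3, 79.1]
tool_rot: [3.141, -0.0, -1.644]
force: [-0.4, 0.7, -0.6]
width: 14.6
clock: 29.0
eef_pos: [502.9, 198.2, 234.0]
tool_rot: [-3.134, 0.005, -1.645]
force: [0.2, -1.0, 0.2]
width: 34.6
```

View pics/w7.png

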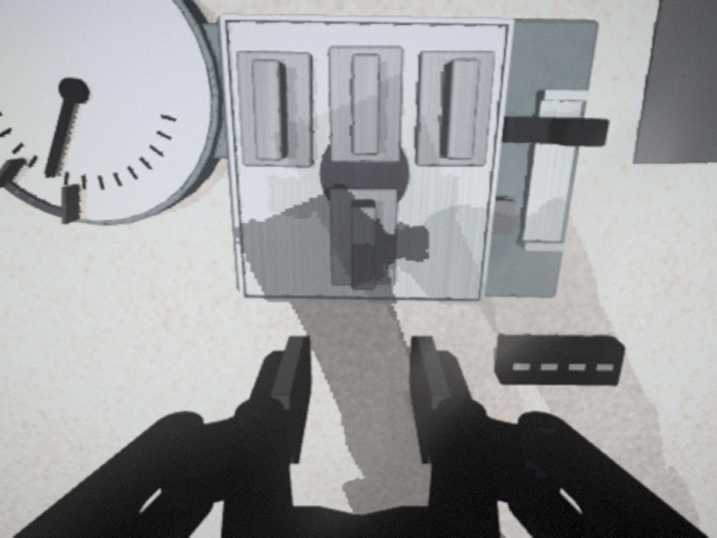

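```bash
python3 - <<'E'
from h import *
d=img("wrist"); ang(d,(72,92),(52,175),(8,183),(70,218)); 
# known geometry: dial centre from tray, target from first top picture
d=img("top","t2.png",crop=(100,140,200,230),sc=6)
C=np.array([541.5,192.5])+R.from_euler("z",-4,degrees=True).apply([50,195,0])[:2]; print("C",C)
for n in("top","scene"):
  d=img(n)
  for t in("pointer_tip","target_mid"):
    for r in ctrl.spot_point(n,t): print(n,t,np.round(r["at"]),round(r["confidence"],2),"ang",round(-np.arctan2(*(np.array(r["at"])[:2]-C)[::-1]),2))
to([526,-366,140],87)
E
```

```text
pointer-target -0.058 half 0.273 centre [606. 382.]
C [604.98071489 383.53716611]
top pointer_tip [552. 416.  52.] 0.61 ang -2.59
top target_mid [ 604. -277.   19.] 0.23 ang 1.57
scene pointer_tip [557. 413.  45.] 0.53 ang -2.58
scene target_mid [581. 134.  77.] 0.51 ang 1.67
scene target_mid [545. 424.  46.] 0.42 ang -2.55
travel,ang [[55.95, -6.8, 8.86], [0.1, -0.1, -1.2]] q7 -1.98 t 29.45
```

View pics/t2.png

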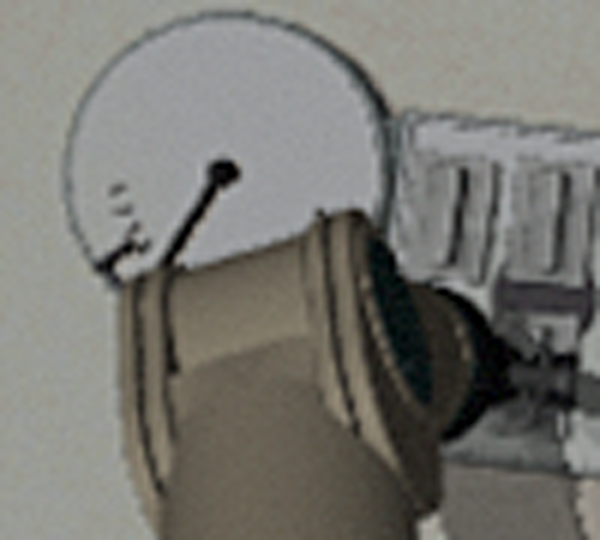

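```bash
python3 -m creep '[{"hand":0.5,"travel":[56,-6.7,5],"angular":[0,0,-1]},{"hand":0.5,"travel":[56,-6.7,5],"angular":[0,0,-1]},{"hand":0.5,"travel":[56,-6.7,5],"angular":[0,0,-1]},{"hand":0.5,"travel":[56,-6.7,5],"angular":[0,0,-1]},{"hand":0.5,"travel":[56,-6.7,5],"angular":[0,0,-1]},{"hand":0.5,"travel":[56,-6.7,5],"angular":[0,0,-1]},{"hand":0.5,"travel":[56,-6.7,5],"angular":[0,0,-1]},{"hand":0.5,"travel":[56,-6.7,5],"angular":[0,0,-1]},{"hand":0.5,"travel":[56,-6.7,5],"angular":[0,0,-1]},{"hand":0.5,"travel":[56,-6.7,5],"angular":[0,0,-1]},{"hand":0.5,"travel":[56,-6.7,5],"angular":[0,0,-1]},{"hand":0.5,"travel":[56,-6.7,5],"angular":[0,0,-1]},{"hand":0.5,"travel":[56,-6.7,8.8],"angular":[0,0,-1]},{"hand":0.5,"travel":[56,-6.7,8.8],"angular":[0,0,-1]},{"hand":0.5,"travel":[56,-6.7,8.8],"angular":[0,0,-1]}]'
python3 - <<'E'
from h import *
d=img("wrist","w8.png",sc=1.4)
for n in("wrist","top"):
  if n=="top": img(n)
  for r in ctrl.spot_point(n,"weight0_mid"): print(n,np.round(r["at"],1),round(r["confidence"],2))
to([526,-366,17],87)
E
```

```text
clock: 30.95
eef_pos: [524.7, -365.0, 139.9]
tool_rot: [3.137, 0.001, -1.626]
force: [0.2, 0.4, 1.1]
width: 42.4
top [587.8 194.3  75.2] 0.85
travel,ang [[-0.05, 0.01, 12.52], [0.0, -0.1, -0.1]] q7 -0.96 t 31.15
```

View pics/w8.png

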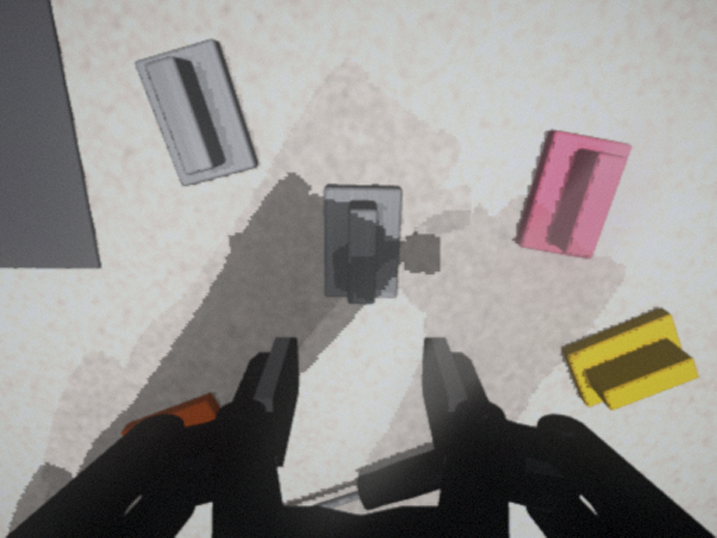

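```bash
python3 - <<'E'
from h import *
d=img("wrist")
foot(d,[(325,185),(402,185),(399,297),(326,297)])
foot(d,[(137,62),(214,40),(258,163),(184,185)])
E
python3 -m creep '[{"hand":0.5,"travel":[0,0,5],"angular":[0,0,0]},{"hand":0.5,"travel":[0,0,10],"angular":[0,0,0]},{"hand":0.5,"travel":[0,0,12.3],"angular":[0,0,0]},{"hand":0.5,"travel":[0,0,12.3],"angular":[0,0,0]},{"hand":0,"travel":[0,0,12.3],"angular":[0,0,0]},{"hand":0,"travel":[0,0,12.3],"angular":[0,0,0]},{"hand":0,"travel":[0,0,12.3],"angular":[0,0,0]},{"hand":0,"travel":[0,0,12.3],"angular":[0,0,0]},{"hand":0,"travel":[0,0,12.3],"angular":[0,0,0]},{"hand":0,"travel":[0,0,12.3],"angular":[0,0,0]},{"hand":0,"travel":[0,0,8],"angular":[0,0,0]},{"hand":0,"travel":[0,0,4],"angular":[0,0,0]},{"hand":0,"travel":[0,0,1],"angular":[0,0,0]},{"hand":0,"travel":[0,0,1],"angular":[0,0,0]}]'
python3 - <<'E'
from h import *
to([610,-85,130],87)
E
```

```text
foot [ 528.4 -367.9] [46. 71.] yaw -3.5
foot [ 607.8 -280.5] [68. 46.] yaw 12.3
clock: 32.6
eef_pos: [528.9, -368.4, 137.8]
tool_rot: [-3.133, -0.007, -1.626]
force: [2.5, -0.0, -1.4]
width: 14.5
travel,ang [[-28.75, -6.53, 0.62], [-0.5, -0.4, -0.2]] q7 -0.96 t 32.6
```

Mat placing: underside 17 mm below the TCP, mat top at 3 mm, so the release is at TCP z of about 21.

```bash
python3 -m creep '[{"hand":0,"travel":[-28.8,-6.5,0],"angular":[-0.5,-0.4,0]},{"hand":0,"travel":[-28.8,-6.5,0],"angular":[-0.5,-0.4,0]},{"hand":0,"travel":[-28.8,-6.5,0],"angular":[-0.5,-0.4,0]},{"hand":0,"travel":[-28.8,-6.5,0],"angular":[-0.5,-0.4,0]},{"hand":0,"travel":[-28.8,-6.5,0],"angular":[-0.5,-0.4,0]},{"hand":0,"travel":[-28.8,-6.5,0],"angular":[-0.5,-0.4,0]},{"hand":0,"travel":[-28.8,-6.5,0],"angular":[-0.5,-0.4,0]},{"hand":0,"travel":[-28.8,-6.5,0],"angular":[-0.5,-0.4,0]},{"hand":0,"travel":[-28.8,-6.5,0],"angular":[-0.5,-0.4,0]},{"hand":0,"travel":[-28.8,-6.5,4],"angular":[-0.5,-0.4,0]},{"hand":0,"travel":[-28.8,-6.5,8],"angular":[-0.5,-0.4,0]},{"hand":0,"travel":[-28.8,-6.5,11],"angular":[-0.5,-0.4,0]},{"hand":0,"travel":[-28.8,-6.5,11.7],"angular":[-0.5,-0.4,0]},{"hand":0,"travel":[-28.8,-6.5,11.7],"angular":[-0.5,-0.4,0]},{"hand":0,"travel":[-28.8,-6.5,11.7],"angular":[-0.5,-0.4,0]}]';python3 -m creep '[{"hand":0.4,"travel":[0,0,0],"angular":[0,0,0]},{"hand":0.4,"travel":[0,0,0],"angular":[0,0,0]},{"hand":0.4,"travel":[0,0,0],"angular":[0,0,0]},{"hand":0.4,"travel":[0,0,0],"angular":[0,0,0]},{"hand":0.4,"travel":[0,0,-3],"angular":[0,0,0]},{"hand":0.4,"travel":[0,0,-7],"angular":[0,0,0]},{"hand":0.4,"travel":[0,0,-12],"angular":[0,0,0]},{"hand":0.4,"travel":[0,0,-12],"angular":[0,0,0]}]'
python3 - <<'E'
from h import *
d=img("wrist")
for r in ctrl.spot_point("wrist","weight0_mid"): print(np.round(r["at"],1),round(r["confidence"],2))
to([607,-280,130],102)
E
```

```text
clock: 34.1
eef_pos: [609.3, -87.8, 21.2]
tool_rot: [3.14, -0.001, -1.63]
force: [-5.6, 0.3, 13.9]
width: 14.4
clock: 34.9
eef_pos: [614.2, -88.8, 147.6]
tool_rot: [-3.131, -0.002, -1.63]
force: [1.5, -1.2, 0.5]
width: 34.0
travel,ang [[19.21, -0.79, 1.26], [-0.1, -0.0, -15.4]] q7 -1.39 t 35.0
```

```bash
python3 -m creep '[{"hand":0.5,"travel":[19.2,-0.8,1],"angular":[0,0,-15.4]},{"hand":0.5,"travel":[19.2,-0.8,1],"angular":[0,0,-15.4]},{"hand":0.5,"travel":[19.2,-0.8,1],"angular":[0,0,-15.4]},{"hand":0.5,"travel":[19.2,-0.8,1],"angular":[0,0,-15.4]},{"hand":0.5,"travel":[19.2,-0.8,1],"angular":[0,0,-15.4]},{"hand":0.5,"travel":[19.2,-0.8,1],"angular":[0,0,-15.4]},{"hand":0.5,"travel":[19.2,-0.8,1],"angular":[0,0,-15.4]},{"hand":0.5,"travel":[19.2,-0.8,1],"angular":[0,0,-15.4]},{"hand":0.5,"travel":[19.2,-0.8,1],"angular":[0,0,-15.4]}]'
python3 - <<'E'
from h import *
d=img("wrist","w9.png",sc=1.4)
for r in ctrl.spot_point("wrist","weight0_mid"): print(np.round(r["at"],1),round(r["confidence"],2))
to([607.5,-280,17.5],102)
E
```

```text
clock: 35.9
eef_pos: [607.5, -278.0, 132.4]
tool_rot: [-3.141, 0.0, -1.358]
force: [-0.7, 0.3, -0.2]
width: 42.9
travel,ang [[0.11, 0.03, 11.52], [-0.1, -0.0, 0.1]] q7 -0.92 t 36.0
```

View pics/w9.png

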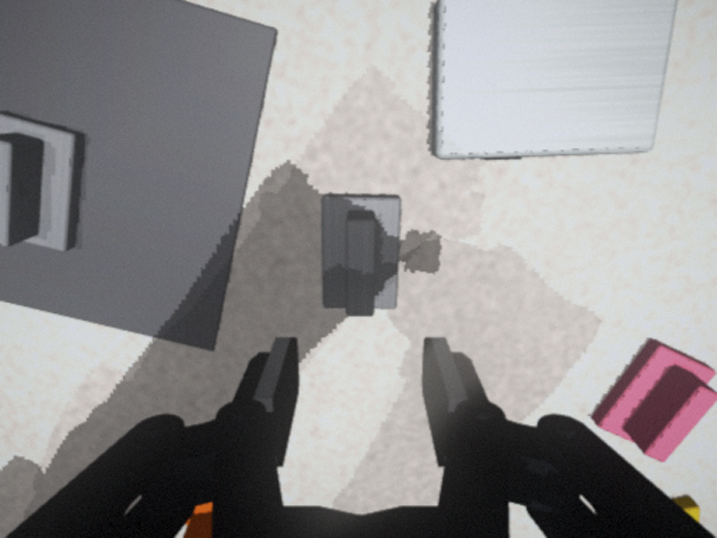

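```bash
python3 -m creep '[{"hand":0.5,"travel":[0.1,0,5],"angular":[0,0,0]},{"hand":0.5,"travel":[0.1,0,9],"angular":[0,0,0]},{"hand":0.5,"travel":[0.1,0,11.4],"angular":[0,0,0]},{"hand":0.5,"travel":[0.1,0,11.5],"angular":[0,0,0]},{"hand":0,"travel":[0.1,0,11.5],"angular":[0,0,0]},{"hand":0,"travel":[0.1,0,11.5],"angular":[0,0,0]},{"hand":0,"travel":[0.1,0,11.5],"angular":[0,0,0]},{"hand":0,"travel":[0.1,0,11.5],"angular":[0,0,0]},{"hand":0,"travel":[0.1,0,11.5],"angular":[0,0,0]},{"hand":0,"travel":[0.1,0,11.5],"angular":[0,0,0]},{"hand":0,"travel":[0.1,0,7],"angular":[0,0,0]},{"hand":0,"travel":[0.1,0,3],"angular":[0,0,0]},{"hand":0,"travel":[0.1,0,0],"angular":[0,0,0]},{"hand":0,"travel":[0.1,0,0],"angular":[0,0,0]}]'
python3 - <<'E'
from h import *
to([610,-160,22],87)
E
```

```text
clock: 37.4
eef_pos: [610.7, -281.4, 138.2]
tool_rot: [-3.133, -0.006, -1.359]
force: [0.5, 0.2, -1.3]
width: 14.3
travel,ang [[-11.96, -2.37, 11.56], [-0.6, -0.3, 15.1]] q7 -0.92 t 37.4
```

```bash
python3 -m creep '[{"hand":0,"travel":[-12,-2.4,0],"angular":[-0.6,-0.3,15]},{"hand":0,"travel":[-12,-2.4,0],"angular":[-0.6,-0.3,15]},{"hand":0,"travel":[-12,-2.4,0],"angular":[-0.6,-0.3,15]},{"hand":0,"travel":[-12,-2.4,0],"angular":[-0.6,-0.3,15]},{"hand":0,"travel":[-12,-2.4,0],"angular":[-0.6,-0.3,15]},{"hand":0,"travel":[-12,-2.4,0],"angular":[-0.6,-0.3,15]},{"hand":0,"travel":[-12,-2.4,4],"angular":[-0.6,-0.3,15]},{"hand":0,"travel":[-12,-2.4,8],"angular":[-0.6,-0.3,15]},{"hand":0,"travel":[-12,-2.4,11],"angular":[-0.6,-0.3,15]},{"hand":0,"travel":[-12,-2.4,11.6],"angular":[-0.6,-0.3,15]},{"hand":0,"travel":[-12,-2.4,11.6],"angular":[-0.6,-0.3,15]},{"hand":0,"travel":[-12,-2.4,11.6],"angular":[-0.6,-0.3,15]}]';python3 -m creep '[{"hand":0.4,"travel":[0,0,0],"angular":[0,0,0]},{"hand":0.4,"travel":[0,0,0],"angular":[0,0,0]},{"hand":0.4,"travel":[0,0,0],"angular":[0,0,0]},{"hand":0.4,"travel":[0,0,0],"angular":[0,0,0]},{"hand":0.4,"travel":[0,0,-3],"angular":[0,0,0]},{"hand":0.4,"travel":[0,0,-7],"angular":[0,0,0]},{"hand":0.4,"travel":[0,0,-12],"angular":[0,0,0]},{"hand":0.4,"travel":[0,0,-17],"angular":[0,0,0]},{"hand":0.4,"travel":[12,4,-22],"angular":[0,0,0]},{"hand":0.4,"travel":[20,4,-22],"angular":[0,0,0]},{"hand":0.4,"travel":[25,5,-22],"angular":[0,0,0]},{"hand":0.4,"travel":[25,5,-22],"angular":[0,0,0]},{"hand":0.4,"travel":[25,5,-22],"angular":[0,0,0]},{"hand":0.4,"travel":[25,5,-22],"angular":[0,0,0]},{"hand":0.4,"travel":[25,5,-22],"angular":[0,0,0]}]'
python3 - <<'E'
from h import *
d=img("top","t3.png",crop=(100,90,380,270),sc=2.85)
img("scene","s3.png",crop=(110,100,420,330),sc=2.5)
E
```

```text
clock: 38.6
eef_pos: [609.7, -161.6, 21.6]
tool_rot: [3.14, -0.001, -1.624]
force: [-1.0, -0.3, 0.1]
width: 14.6
clock: 40.1
eef_pos: [545.0, -411.8, 242.1]
tool_rot: [3.14, -0.003, -1.629]
force: [0.6, -0.6, -0.3]
width: 34.2
```

View pics/t3.png

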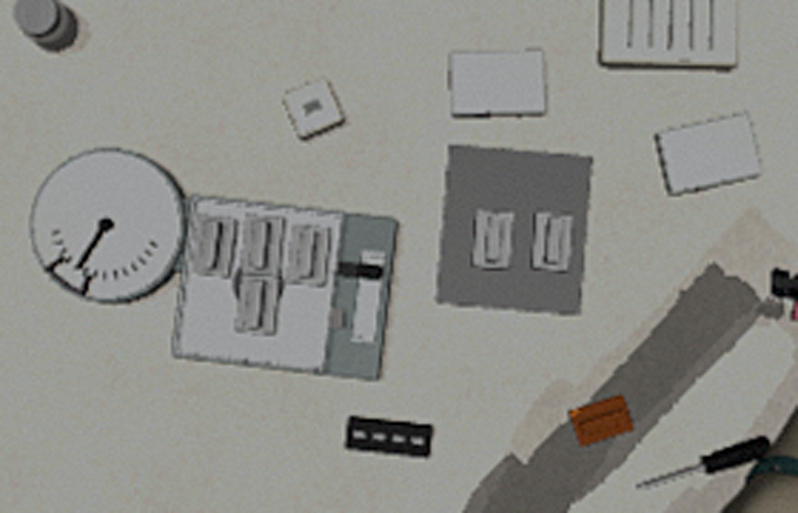

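View pics/s3.png

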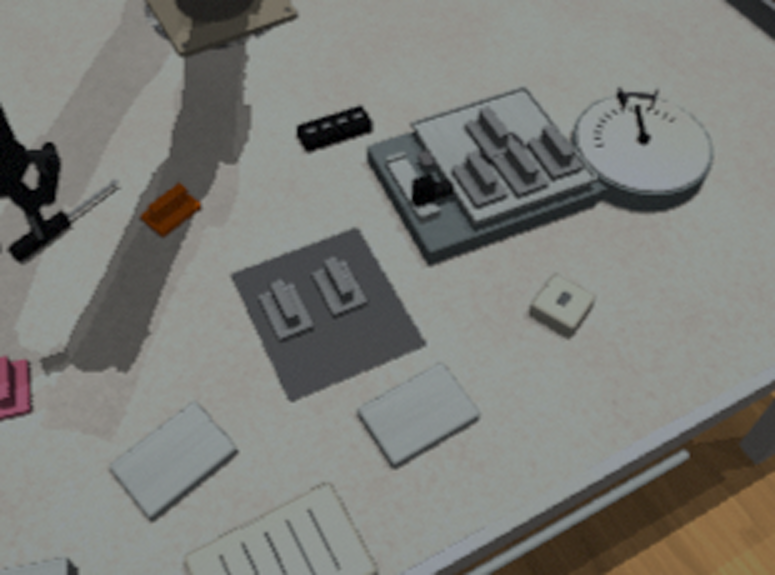

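The final pictures show four weights upright on the tray and two upright on the mat (493,240 and 552,241 in the top crop). The lock is at its far stop and the pointer is between the cheeks, about 0.06–0.08 rad below the middle. The clutter hasn't moved and the arm is clear.

```bash
python3 -c "
from cell import ctrl
print(ctrl.finish_job())"
```

```text
the job is handed in; nothing more can be done
None
```

The job is done and handed in at about 40 s of robot time; the hand-in gave no verdict.

- **Lock:** I slid it about 57 mm away from the robot. It then stalled against the end stop at about 12 N, and the last pictures show the grip at the far stop.
- **Reading:** Four weights stand upright on the tray. The pointer is about 0.06 rad below the middle of the target window by the wrist camera and about 0.08 rad by the top camera. Both are well inside the ±0.28 rad limit.
- **Leftover weights:** I found six weights in all, so the other two stand upright on the grey mat.
- **Everything else:** In the final top and scene pictures the drives, hub, adapter, screwdriver and target window look unmoved. I never gripped the orange, pink or yellow look-alikes, and the arm is clear of everything.

The networks failed some checks. They missed most of the weights in several pictures and sometimes named other objects as weights or as the target. For the positions that mattered I used the pictures with the camera calibration instead.

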